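# Pop the battery hatch of the sculptor's turntable

### The arm

A 6-joint arm with a two-finger parallel gripper is mounted at the origin on the work surface. World frame = base frame: x ahead of the robot, y to its left, z up, the work surface at z = 0. Lengths are in m, angles in degrees, forces in N, time in s.
With the tool pointing down it reaches from about 0.3 to 0.775 m from the base axis. Payload 14.6 kg.
Tool frame: the origin (TCP) lies at the very end of the fingers, on their centre line; the grasp point (between the pads) lies 19 mm behind it; z points along the fingers, x is the direction in which the jaws open and shut, and the axes are right-handed (so a half turn about z gives the same grasp; the last joint's range is limited). The gripper opens to 85 mm and grips with 20 to 120 N. Pads are 22 mm wide; open, the fingers measure 114 mm over their backs; the gripper's body (76 mm by 85 mm) begins 54 mm behind the grasp point. The pads swing forward as they close: fully open they stand 13 mm farther back than shut.
Start: joints at [-68.274, 17.183, 87.147, -0, 75.671, -3.816], TCP at [0.237, -0.496, 0.231] pointing down, gripper open.
Joint ranges: [-173.82, 173.82], [-45.26, 126.66], [13.44, 144.39], [-59.66, 239.66], [0, 175.72], [-146.38, 146.38]. Speed limits (degrees/s): [127.2, 127.2, 147.25, 180, 180, 180].

### API

Orientations are given as [roll, pitch, yaw] about the fixed x, y, z axes, in that order (R = Rz(yaw) Ry(pitch) Rx(roll)).
In Python, from plant import manip gives the robot as it stands.
- The arm moves only by the tool drive_tool, never from a script. Its argument "commands" is a list of rows, each an object with "linear": the shift along the tool's x, y, z in mm, a list of three; "yaw": the turn about the tool's z in degrees. A call has 1 to 12 rows; each row is the pose to reach, as a shift and turn from the pose commanded when the call began, along the tool's axes at that moment; what a row does not reach only later rows make up. A row lasts 1/12 s, in which the tool goes at most 41.7 mm and 7.16 degrees, less where a joint would pass 70% of its speed; a pose out of reach is approached as far as the arm can. A call with a gripper value outside its range is refused whole. "claw" is the closure in counts, from 0 (fully open) to 255 (shut), set as the call begins (left out, the last holds). The fingers move at their own pace and stop on an object; "newtons" is the grip in N (left out, the last holds). Time passes only in rows, so rows that repeat a pose let the fingers close. It gives the time, the measured TCP pose, the force and the opening at its end, in the units of the state.
- manip.get_state(): the state, without advancing time (a new reading comes with each control period).
- manip.camera(name): name is "scene" or "top" or "wrist"; returns a dict with "image" (384x512x3 uint8, red, green, blue), "camera_matrix" (3x3 intrinsics, pixels), "k1" (the pictures are not rectified: a ray, as slopes to the right and down, at radius r is drawn at 1 + k1 r^2 times it, then the intrinsics apply), "cam_to_world" (4x4, takes a point from camera to world coordinates); the wrist camera has in their place "T_tool_cam" (4x4, takes a point from camera to tool coordinates, whose origin is the TCP and whose axes are the tool frame's). Camera axes: x right, y up, looking along -z (the intrinsics and any distortion apply to the point x, -y, -z); pixel columns grow to the right and rows downward; lengths in m; the calibration is good to about 2 mm. A picture is of the moment at which its call begins: read the wrist's pose just before it. There is no depth.
- manip.job_done(): hands the job in, once; it reports no verdict.
The state is a dict: "time_s": time; "joint_positions": joint angles; "joint_velocities": joint speeds; "effort": joint torques, N m; "ee_pos": TCP position; "eef_rot": TCP orientation; "contact_force": force on the tool from outside, world axes, zero at the start; "moment": the same for the moment, N m; "grip_width": opening from 0.0 (shut) to 1.0 (fully open).
Only numpy, scipy, OpenCV 4.12 (cv2) and the standard library are available. Lean on these libraries where they do the work, as an engineer would, in place of code of your own. Each camera call takes 0.05 s, during which the arm holds its last target. There are 200 camera calls.

### The job

Press the orange mark on the turntable's white battery hatch down once with the closed fingertips until its push-push latch lets go, then draw back so that the hatch pops up by itself, and leave it standing wide open without touching it again. Press gently, do not grip or lift anything, do not press the green start button, and leave the clay figures, the jar and the sanding block where they are.

Things in the scene. Friction and masses are not known exactly. Their poses are not given: they have to be found in the camera images.
- turntable: powered turntable: fixed grey housing 180 (x) x 320 (y) x 70 high, origin at the centre of its underside on the table, z up. In its frame: fixed aluminium wheel 144 in diameter, top 90 above the table, centred at (0, -80); battery hatch flush in the housing's top at the +y end, over x -70 to 45, y 30 to 130; start button at (-66, 5)
- hatch_press (a point): centre of the orange press mark (22 diameter) on the upper face of the white hatch, 97 from the hinge, 18 from the free edge, 70 above the table while shut; moves with the hatch. The hatch is a plate 115 (turntable x) x 100 (y) x 6, hinged at its far (+x) edge, free edge on the -x side, which swings up to 105 above the housing
- hatch_hinge (a point): middle of the hatch's hinge line, at the upper face of the hatch, on its +x edge; its y axis runs along the hinge
- hatch (a joint): hatch angle, rad: 0 shut, latched, flush; positive = opening upward; stop at 1.1. Pushed in it goes negative: latch lets go when the mark is 4.5 mm down (-0.045); stop at -0.063 (6 mm). Push: about 3 N at the mark. On release a damped spring lifts it to 1.1 in 1 to 2 s and holds it; if a finger stays above, it rests on it. Pressing the open hatch down again latches it shut for good
- start (a joint): green start button, 18 in diameter, top 20 above the housing; 0 up, 0.004 m pressed fully (4 N)
- start_top (a point): centre of the top of the green start button
- figure_wheel: round-bellied grey-brown clay figure, 92 in diameter, 103 high, loose on the wheel; origin at the centre of its underside, z up
- figure_bench: a similar, lighter clay figure, 83 in diameter, 93 high, loose on the table; origin at the centre of its underside, z up
- slip_jar: open glass jar 70 in diameter, 66 high, with pale slip and a leaning white brush reaching 60 off its axis and up to 133 high, loose on the table; origin at the centre of its underside, z up
- sanding_block: wooden sanding block 90 x 50 x 35 high, loose on the table; origin at the centre of its underside, z up
Mind the look-alikes: they are no part of the job. Leave any red look-alike of the slip_jar alone.

How it is judged (in metres and radians):
On the way, in this order (a step that is already met when the one before it is completed fails the run):
1. the hatch is pushed in by the fingers, within 35 mm of the middle of its orange mark (value of joint hatch below -0.035 rad and contact force between the fingers and hatch above 1 N and horizontal distance between the grasp point and hatch_press below 0.035 m), for 0.02 s.
2. the hatch has popped wide open and stays so, free of the fingers (value of joint hatch above 1 rad and contact force between the arm and hatch below 0.2 N), for 0.5 s.
At the end, for the whole second after the job is handed in: the hatch stands open at more than 1.0 rad and is still, the start button is up, and both figures, the jar and the sanding block are upright within 15 mm of where they started (value of joint hatch above 1 rad and velocity of joint hatch between -0.05 and 0.05 rad/s and value of joint start below 0.001 m and distance of each of figure_wheel, figure_bench, slip_jar, sanding_block from where it was at the start of the episode below 0.015 m and angle between each of figure_wheel, figure_bench, slip_jar's own z axis and vertical below 0.2 rad); the robot touches nothing.
It fails at once if the hatch is pressed or gripped with more than 35 N (contact force between the arm and hatch above 35 N).
It fails at once if the wide-open hatch (beyond 1.0 rad) is touched (value of joint hatch above 1 rad and contact force between the arm and hatch above 1 N).
It fails at once if the start button is pressed (value of joint start above 0.002 m).
It fails at once if a figure, the jar or the sanding block is lifted or pushed away (distance of any of figure_wheel, figure_bench, slip_jar, sanding_block from where it was at the start of the episode above 0.015 m).
It also fails if it takes over 29 s, if anything falls off the work surface, if the arm or the gripper's body presses on something with over 40 N, if the wrist force passes 120 N, or if a joint passes its speed limit or range.

## Working session

There is one attempt and no reset: what is moved stays moved. The work goes in short steps, Python scripts to look and compute and a tool call to move; the robot and the scene stay as the last step left them, time stands still between calls to the robot, and variables do not carry over. Pictures are saved under pics/ and viewed, about 8 in all and at most 12, crops included, and the job is handed in when it is done.

Besides the shell and the picture viewer there is one more tool, called after "Emit:" by a JSON object that holds its "op" and its "data". drive_tool: Moves the arm, as the interface text tells. Its arguments: {"type":"object","properties":{"commands":{"type":"array"},"claw":{"type":"number"},"newtons":{"type":"number"}},"required":["commands"]}

```bash
mkdir -p pics; cat > h.py <<'E'
import cv2, numpy as np
from plant import manip
from scipy.spatial.transform import Rotation as R
def save(c,n): cv2.imwrite(f'pics/{n}.png',c['image'][:,:,::-1])
def ray(c,u,v,st=None):
    K=np.array(c['camera_matrix']);k=c['k1']
    d=np.array([(u-K[0,2])/K[0,0],(v-K[1,2])/K[1,1]]);p=d.copy()
    for _ in range(20): p=d/(1+k*(p@p))
    if 'cam_to_world' in c: T=np.array(c['cam_to_world'])
    else:
        T=np.eye(4);T[:3,:3]=R.from_euler('xyz',st['eef_rot'],degrees=True).as_matrix();T[:3,3]=st['ee_pos'];T=T@np.array(c['T_tool_cam'])
    return T[:3,3],T[:3,:3]@np.array([p[0],-p[1],-1])
def onz(c,u,v,z,st=None):
    o,d=ray(c,u,v,st);return o+d*(z-o[2])/d[2]
E
python3 - <<'E'
from h import *
import pickle
st=manip.get_state();print(st)
t=manip.camera('top');s=manip.camera('scene')
pickle.dump((st,t,s),open('a.pkl','wb'))
save(t,'top');save(s,'scene')
E
```

```text
{'time_s': 0.0, 'joint_positions': array([-6.82752482e+01,  1.72174129e+01,  8.71800217e+01,  8.52638541e-06,
        7.56723979e+01, -3.81529274e+00]), 'joint_velocities': array([-0.04128623, -0.08979283,  0.04219184, -0.0337391 ,  0.01934717,
       -0.08946056]), 'effort': array([ 3.54967859e-03, -5.43495405e+01, -3.61786401e+01,  7.69306189e-05,
        4.08900800e-03,  2.63768996e-06]), 'ee_pos': array([ 0.23704164, -0.49603169,  0.2307063 ]), 'eef_rot': array([-1.79995345e+02,  6.96771940e-02, -6.44599548e+01]), 'contact_force': array([-1.11735029,  0.44026414, -0.25446288]), 'moment': array([0.01411706, 0.01020669, 0.01018001]), 'grip_width': 1.0020100957808447}
```

View pics/top.png

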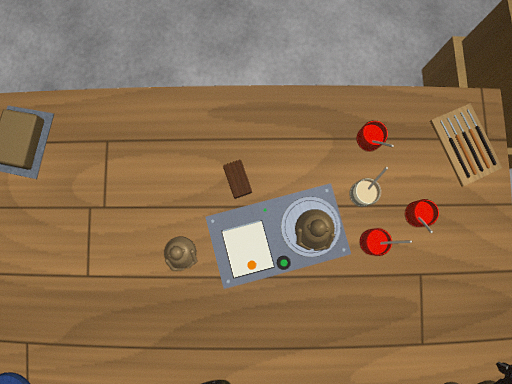

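View pics/scene.png

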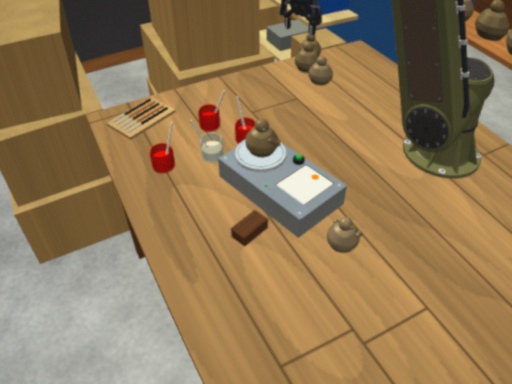

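The top view shows the white hatch around (248,250), with the orange mark at about (252,265) and the green button at (284,263). The wheel figure is at (317,230), the bench figure at (180,252) and the sanding block at (237,180). The jar is at (366,192) and the red look-alikes are at (372,135), (422,213) and (376,242). Only the orange mark could be the target; the green button and the small green LED at about (264,210) are the other round marks on the turntable.

```bash
python3 - <<'E'
from h import *
import pickle
st,t,s=pickle.load(open('a.pkl','rb'))
def cent(c,lo,hi,box):
    hsv=cv2.cvtColor(c['image'],cv2.COLOR_RGB2HSV);m=cv2.inRange(hsv,lo,hi)
    k=np.zeros_like(m);x0,y0,x1,y1=box;k[y0:y1,x0:x1]=m[y0:y1,x0:x1]
    M=cv2.moments(k,True);return M['m10']/M['m00'],M['m01']/M['m00'],M['m00'],k
for c,bo,bg,bw in((t,(235,250,268,280),(274,253,294,273),(215,215,280,285)),(s,(300,165,330,190),(288,150,308,168),(270,160,340,210))):
    o=cent(c,(8,150,150),(22,255,255),bo);g=cent(c,(50,120,50),(80,255,255),bg)
    w=cent(c,(0,0,190),(60,60,255),bw)
    r=cv2.minAreaRect(cv2.findNonZero(w[3]))
    print('or',o[:3],onz(c,*o[:2],.07),'gr',g[:3],onz(c,*g[:2],.09),'hatch',[onz(c,*p,.07)[:2].round(4) for p in cv2.boxPoints(r)])
for n,u,v,z in(('wheelfig',317,230,.15),('bench',180,252,.05),('red',376,242,.06)): print(n,onz(t,u,v,z))
im=t['image'][195:300,195:360,::-1];cv2.imwrite('pics/crop.png',cv2.resize(im,None,fx=4.5,fy=4.5,interpolation=cv2.INTER_CUBIC))
E
```

```text
or (251.39285714285714, 264.60714285714283, 56.0) [ 0.46452528 -0.02899745  0.07      ] gr (283.3478260869565, 262.5, 46.0) [ 0.47009625 -0.10486014  0.09      ] hatch [array([0.5448, 0.0437]), array([ 0.5702, -0.0529]), array([ 0.4601, -0.0817]), array([0.4351, 0.0139])]
or (314.6190476190476, 176.57142857142858, 21.0) [ 0.4662253  -0.03021542  0.07      ] gr (298.27777777777777, 157.33333333333334, 36.0) [ 0.47654449 -0.09992617  0.09      ] hatch [array([ 0.57  , -0.0541]), array([ 0.4247, -0.0983]), array([0.4402, 0.0157]), array([0.5766, 0.0509])]
wheelfig [ 0.54447389 -0.17733987  0.15      ]
bench [0.49461933 0.14827685 0.05      ]
red [ 0.51551693 -0.33679697  0.06      ]
```

View pics/crop.png

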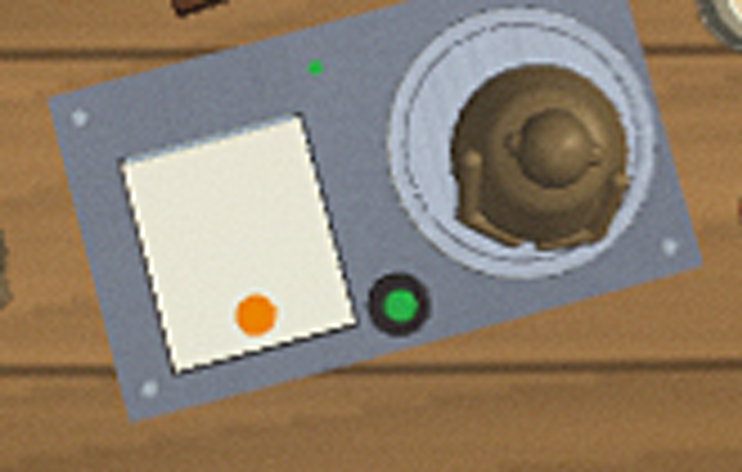

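The mark is at (0.465, -0.030), and the two views agree within 2 mm. The hatch sides come out right, and mark to button is 76 mm, which matches the given geometry. Next I shut the fingers and cross at z = 0.23.

Emit:
{"op": "drive_tool", "data": {"commands": [{"linear": [-5, -6, 0], "yaw": 0}, {"linear": [-15, -19, 0], "yaw": 0}, {"linear": [-30, -38, 0], "yaw": 0}, {"linear": [-45, -57, 0], "yaw": 0}, {"linear": [-60, -76, 0], "yaw": 0}, {"linear": [-76, -96, 0], "yaw": 0}, {"linear": [-92, -116, 0], "yaw": 0}, {"linear": [-108, -136, 0], "yaw": 0}, {"linear": [-124, -156, 0], "yaw": 0}, {"linear": [-138, -174, 0], "yaw": 0}, {"linear": [-150, -189, 0], "yaw": 0}, {"linear": [-156, -196, 0], "yaw": 0}], "claw": 255, "newtons": 20}}

```text
time_s: 1.1
ee_pos: [0.3473, -0.2689, 0.2313]
eef_rot: [-180.0, 0.0, -64.4]
contact_force: [-0.9, 0.3, 0.0]
grip_width: 0.003
```

Emit:
{"op": "drive_tool", "data": {"commands": [{"linear": [-5, -6, 0], "yaw": 0}, {"linear": [-15, -19, 0], "yaw": 0}, {"linear": [-30, -38, 0], "yaw": 0}, {"linear": [-46, -58, 0], "yaw": 0}, {"linear": [-63, -80, 0], "yaw": 0}, {"linear": [-80, -102, 0], "yaw": 0}, {"linear": [-97, -124, 0], "yaw": 0}, {"linear": [-114, -146, 0], "yaw": 0}, {"linear": [-131, -167, 0], "yaw": 0}, {"linear": [-145, -187, 0], "yaw": 0}, {"linear": [-157, -202, 0], "yaw": 0}, {"linear": [-166, -211, 0], "yaw": 0}]}}

```text
time_s: 2.1
ee_pos: [0.4662, -0.0291, 0.2311]
eef_rot: [180.0, 0.0, -64.4]
contact_force: [0.7, -0.3, -0.4]
grip_width: -0.001
```

```bash
python3 - <<'E'
from h import *
st=manip.get_state();w=manip.camera('wrist');save(w,'w1')
print(st['time_s'],st['ee_pos'],st['eef_rot'],st['contact_force'],st['grip_width'])
m=cv2.inRange(cv2.cvtColor(w['image'],cv2.COLOR_RGB2HSV),(10,190,190),(20,255,255))
n,_,s,c=cv2.connectedComponentsWithStats(m)
for i in range(1,n):
    if s[i,4]>100: print(s[i],c[i],onz(w,*c[i],.07,st))
E
```

```text
2.1 [ 0.46616164 -0.02906921  0.23106457] [ 1.79989418e+02  1.09985162e-02 -6.44296147e+01] [ 0.74184108 -0.33429448 -0.38923125] -0.0013768131910068813
[248 171  17  16 197] [255.8680203 178.2284264] [ 0.46749473 -0.02715149  0.07      ]
```

View pics/w1.png

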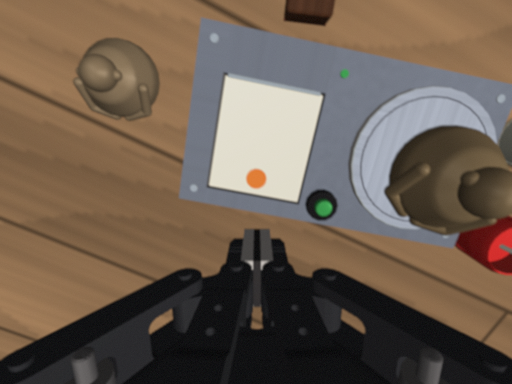

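The wrist view puts the mark at pixel (256,178), or (0.467, -0.027), within 2.5 mm of the TCP. The button at (321,205) is well clear of the fingers, so I descend.

Emit:
{"op": "drive_tool", "data": {"commands": [{"linear": [0, 0, 4], "yaw": 0}, {"linear": [0, -1, 14], "yaw": 0}, {"linear": [0, -1, 28], "yaw": 0}, {"linear": [-1, -2, 44], "yaw": 0}, {"linear": [-1, -2, 60], "yaw": 0}, {"linear": [-1, -2, 76], "yaw": 0}, {"linear": [-1, -2, 92], "yaw": 0}, {"linear": [-1, -2, 107], "yaw": 0}, {"linear": [-1, -2, 120], "yaw": 0}, {"linear": [-1, -2, 130], "yaw": 0}, {"linear": [-1, -2, 136], "yaw": 0}, {"linear": [-1, -2, 140], "yaw": 0}]}}

```text
time_s: 3.15
ee_pos: [0.4665, -0.0289, 0.0904]
eef_rot: [180.0, 0.0, -64.5]
contact_force: [0.6, 0.2, 0.1]
grip_width: -0.001
```

Emit:
{"op": "drive_tool", "data": {"commands": [{"linear": [0, 0, 2], "yaw": 0}, {"linear": [0, 0, 4], "yaw": 0}, {"linear": [0, 0, 6], "yaw": 0}, {"linear": [0, 0, 8], "yaw": 0}, {"linear": [0, 0, 10], "yaw": 0}, {"linear": [0, 0, 12], "yaw": 0}, {"linear": [0, 0, 14], "yaw": 0}, {"linear": [0, 0, 16], "yaw": 0}, {"linear": [0, 0, 17], "yaw": 0}, {"linear": [0, 0, 18], "yaw": 0}, {"linear": [0, 0, 18], "yaw": 0}]}}

```text
time_s: 4.07
ee_pos: [0.4668, -0.0284, 0.0731]
eef_rot: [180.0, 0.0, -64.5]
contact_force: [0.6, 0.3, -0.6]
grip_width: -0.0
```

Emit:
{"op": "drive_tool", "data": {"commands": [{"linear": [0, 0, 1], "yaw": 0}, {"linear": [0, 0, 2], "yaw": 0}, {"linear": [0, 0, 3], "yaw": 0}, {"linear": [0, 0, 4], "yaw": 0}, {"linear": [0, 0, 5], "yaw": 0}, {"linear": [0, 0, 5.5], "yaw": 0}, {"linear": [0, 0, 6], "yaw": 0}, {"linear": [0, 0, 6], "yaw": 0}]}}

```text
time_s: 4.73
ee_pos: [0.4669, -0.0285, 0.0673]
eef_rot: [-180.0, 0.0, -64.5]
contact_force: [-1.1, 0.0, 1.6]
grip_width: -0.0
```

Emit:
{"op": "drive_tool", "data": {"commands": [{"linear": [0, 0, 0.5], "yaw": 0}, {"linear": [0, 0, 1], "yaw": 0}, {"linear": [0, 0, 1.5], "yaw": 0}, {"linear": [0, 0, 2], "yaw": 0}, {"linear": [0, 0, 2.5], "yaw": 0}, {"linear": [0, 0, 2.5], "yaw": 0}]}}

```text
time_s: 5.23
ee_pos: [0.4669, -0.0285, 0.0647]
eef_rot: [180.0, 0.0, -64.5]
contact_force: [-0.7, -0.7, 2.4]
grip_width: 0.002
```

Emit:
{"op": "drive_tool", "data": {"commands": [{"linear": [0, 0, 0.3], "yaw": 0}, {"linear": [0, 0, 0.6], "yaw": 0}, {"linear": [0, 0, 0.6], "yaw": 0}]}}

```text
time_s: 5.48
ee_pos: [0.4669, -0.0285, 0.0643]
eef_rot: [-180.0, -0.0, -64.5]
contact_force: [-1.2, 0.0, 4.8]
grip_width: -0.003
```

About 5.7 mm down at 4.8 N, which is past the latch point. Now I draw back up and towards the robot, away from the swing.

Emit:
{"op": "drive_tool", "data": {"commands": [{"linear": [0, 0, -12], "yaw": 0}, {"linear": [-1, 8, -40], "yaw": 0}, {"linear": [-4, 22, -72], "yaw": 0}, {"linear": [-8, 38, -102], "yaw": 0}, {"linear": [-11, 56, -130], "yaw": 0}, {"linear": [-14, 72, -155], "yaw": 0}, {"linear": [-16, 82, -175], "yaw": 0}, {"linear": [-18, 90, -188], "yaw": 0}, {"linear": [-19, 95, -195], "yaw": 0}, {"linear": [-20, 98, -198], "yaw": 0}, {"linear": [-20, 100, -200], "yaw": 0}, {"linear": [-20, 100, -200], "yaw": 0}]}}

```text
time_s: 6.48
ee_pos: [0.3679, -0.0535, 0.2637]
eef_rot: [180.0, 0.0, -64.5]
contact_force: [-0.5, 0.0, -0.2]
grip_width: 0.004
```

Emit:
{"op": "drive_tool", "data": {"commands": [{"linear": [0, 0, 0], "yaw": 0}, {"linear": [0, 0, 0], "yaw": 0}, {"linear": [0, 0, 0], "yaw": 0}, {"linear": [0, 0, 0], "yaw": 0}, {"linear": [0, 0, 0], "yaw": 0}, {"linear": [0, 0, 0], "yaw": 0}, {"linear": [0, 0, 0], "yaw": 0}, {"linear": [0, 0, 0], "yaw": 0}, {"linear": [0, 0, 0], "yaw": 0}, {"linear": [0, 0, 0], "yaw": 0}, {"linear": [0, 0, 0], "yaw": 0}, {"linear": [0, 0, 0], "yaw": 0}]}}

```text
time_s: 7.48
ee_pos: [0.368, -0.0536, 0.2642]
eef_rot: [-180.0, -0.0, -64.5]
contact_force: [0.1, -0.7, -1.0]
grip_width: 0.0
```

```bash
python3 - <<'E'
from h import *
st=manip.get_state();print(st['time_s'],st['ee_pos'],st['contact_force'])
save(manip.camera('wrist'),'w2');s=manip.camera('scene')
cv2.imwrite('pics/s2.png',cv2.resize(s['image'][90:270,130:380,::-1],None,fx=3,fy=3))
E
```

```text
7.4833 [ 0.36804036 -0.05355064  0.26419203] [ 0.12824274 -0.74259308 -1.04097626]
```

View pics/s2.png

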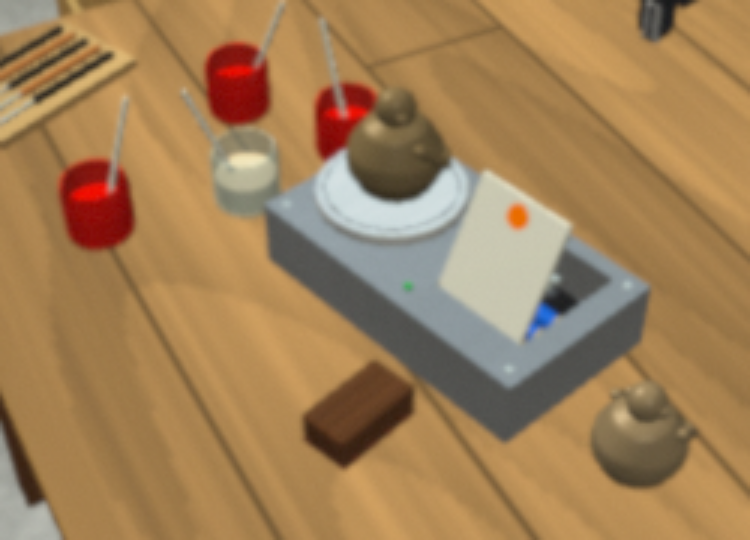

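The hatch is open with its mark at crop pixel (517,216), and the figures, jar and block look undisturbed. I wait one more second, then measure the angle and compare before and after.

Emit:
{"op": "drive_tool", "data": {"commands": [{"linear": [0, 0, 0], "yaw": 0}, {"linear": [0, 0, 0], "yaw": 0}, {"linear": [0, 0, 0], "yaw": 0}, {"linear": [0, 0, 0], "yaw": 0}, {"linear": [0, 0, 0], "yaw": 0}, {"linear": [0, 0, 0], "yaw": 0}, {"linear": [0, 0, 0], "yaw": 0}, {"linear": [0, 0, 0], "yaw": 0}, {"linear": [0, 0, 0], "yaw": 0}, {"linear": [0, 0, 0], "yaw": 0}, {"linear": [0, 0, 0], "yaw": 0}, {"linear": [0, 0, 0], "yaw": 0}]}}

```text
time_s: 8.58
ee_pos: [0.368, -0.0535, 0.2642]
eef_rot: [-180.0, -0.0, -64.5]
contact_force: [0.8, -0.8, -0.6]
grip_width: 0.002
```

```bash
python3 - <<'E'
from h import *
import pickle
_,_,s0=pickle.load(open('a.pkl','rb'))
s=manip.camera('scene')
m=cv2.inRange(cv2.cvtColor(s['image'],cv2.COLOR_RGB2HSV),(8,150,150),(22,255,255))
m[:150]=0;m[180:]=0;m[:,:290]=0;m[:,325:]=0
M=cv2.moments(m,True);u,v=M['m10']/M['m00'],M['m01']/M['m00']
ex=np.array([.967,.253,0]);ey=np.array([-.253,.967,0]);p=np.array([.466,-.029,.07])
o,d=ray(s,u,v);q=o+d*((p-o)@ey)/(d@ey)   # mark's swing plane
r=q-(p+.097*ex);print(u,v,q,'radius',np.linalg.norm(r),'angle',np.arctan2(r[2],-r@ex))
df=cv2.absdiff(s['image'],s0['image']).max(2)>40
n,_,st,c=cv2.connectedComponentsWithStats(df.astype(np.uint8))
print([list(x) for x in st[1:] if x[4]>5])
E
```

```text
302.0769230769231 161.71794871794873 [ 0.52173692 -0.01441733  0.15658283] radius 0.09510245589279284 angle 1.1444593163075054
[[np.int32(280), np.int32(0), np.int32(31), np.int32(29), np.int32(560)], [np.int32(328), np.int32(0), np.int32(66), np.int32(104), np.int32(3754)], [np.int32(455), np.int32(1), np.int32(10), np.int32(7), np.int32(27)], [np.int32(464), np.int32(0), np.int32(7), np.int32(3), np.int32(17)], [np.int32(315), np.int32(6), np.int32(8), np.int32(20), np.int32(107)], [np.int32(423), np.int32(11), np.int32(45), np.int32(47), np.int32(838)], [np.int32(459), np.int32(12), np.int32(5), np.int32(5), np.int32(22)], [np.int32(395), np.int32(24), np.int32(42), np.int32(124), np.int32(2294)], [np.int32(493), np.int32(29), np.int32(19), np.int32(36), np.int32(335)], [np.int32(311), np.int32(33), np.int32(3), np.int32(2), np.int32(6)], [np.int32(429), np.int32(56), np.int32(23), np.int32(27), np.int32(308)], [np.int32(474), np.int32(57), np.int32(38), np.int32(105), np.int32(2805)], [np.int32(477), np.int32(59), np.int32(9), np.int32(5), np.int32(12)], [np.int32(460), np.int32(68), np.int32(10), np.int32(9), np.int32(33)], [np.int32(463), np.int32(78), np.int32(5), np.int32(6), np.int32(25)], [np.int32(456), np.int32(87), np.int32(20), np.int32(31), np.int32(260)], [np.int32(437), np.int32(136), np.int32(4), np.int32(6), np.int32(16)], [np.int32(277), np.int32(146), np.int32(56), np.int32(58), np.int32(1686)]]
```

The hatch measures 1.14 rad at a radius of 95 mm (97 expected), so it is at its stop. Only the arm and hatch regions changed in the scene picture, so I hand in.

```bash
python3 -c "
from plant import manip
print(manip.job_done())"
```

```text
the job is handed in; nothing more can be done
None
```

I pressed the orange mark once with the closed fingertips, about 5.7 mm down. The last reading at the bottom was 4.8 N. I then drew up and back, and the hatch popped open by itself. I handed the job in at about 8.6 s.

- **Hatch angle:** my last measurement gave 1.14 rad, which matches the 1.1 rad stop within measuring error. The mark's radius came out at 95 mm against 97 mm expected.
- **Surroundings:** a before-and-after comparison of the scene camera showed changes only around the arm and the hatch. The figures, jar and sanding block had not moved. The button was hidden behind the open hatch in that view, so I did not check it directly; the fingertips stayed about 76 mm from it.
- **Arm:** it stayed clear of everything, with only noise-level force readings of about 1 N.

No check failed or disagreed.

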